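Open the boot-sole grinder's guard gate and hold it for the next boot

ROBOT

A 6-joint arm with a two-finger parallel gripper is mounted at the origin on the work surface. World frame = base frame: x ahead of the robot, y to its left, z up, the work surface at z = 0. Lengths are in m, angles in rad, forces in N, time in s.
With the tool pointing down it reaches from about 0.25 to 0.725 m from the base axis. Payload 4 kg.
Tool frame: the origin (TCP) lies on the centre line of the jaws, within the pads' length; the fingertips stand 22 mm ahead of it and the grasp point (between the pads) lies 3 mm ahead of it; z points along the fingers, y is the line along which they close (so a half turn about z gives the same grasp; the last joint's range is limited). The gripper opens to 85 mm and grips with 20 to 120 N. Pads are 22 mm wide; open, the fingers measure 114 mm over their backs; the gripper's body (76 mm by 85 mm) begins 54 mm behind the grasp point. The pads swing forward as they close: fully open they stand 13 mm farther back than shut.
Start: joints at [-1.253, 0.241, 0.005, 1.335, 0, 1.571], TCP at [0.156, -0.475, 0.253] pointing down, gripper open.
Joint ranges: [-2.72, 2.72], [-1.05, 1.87], [-1.09, 1.28], [-1.99, 2.15], [-1.42, 1.44], [-3.14, 3.14]. Speed limits (rad/s): [2.79, 2.79, 3.14, 3.14, 3.14, 3.14].

INTERFACE

Orientations are given as a unit quaternion [x, y, z, w].
In Python, from workcell import bot gives the robot as it stands.
- The arm moves only by the shell command python3 -m inch 'ROWS'. ROWS is JSON, one flat list of numbers, 7 for each row, row after row: the shift along the world's x, y, z in mm, then the turn, a rotation vector about the world's x, y, z in rad, then the opening in per cent of the stroke, from 0 (shut) to 100 (fully open). A call has 1 to 8 rows; each row is the pose to reach, as a shift and turn from the pose commanded when the call began; what a row does not reach only later rows make up. A row lasts 1/12 s, in which the tool goes at most 41.7 mm and 7.16 degrees, less where a joint would pass 70% of its speed; a pose out of reach is approached as far as the arm can. A call with a gripper value outside its range is refused whole. The fingers move at their own pace and stop on an object; the grip force is fixed at half the most. Time passes only in rows, so rows that repeat a pose let the fingers close. It gives the time, the measured TCP pose, the force, the opening and the grip force at its end, in the units of the state.
- bot.get_obs(): the state, without advancing time (a new reading comes with each control period).
- bot.camera(name): name is "side" or "top" or "wrist"; returns the picture (400x640x3 uint8, blue, green, red); there is no depth.
- bot.camera_info(name): a dict with "intrinsics" (3x3 intrinsics, pixels), "distortion" ([k1, k2, p1, p2, k3] as OpenCV has them; the pictures are not rectified), "camera_from_world" (4x4, takes a point from world to camera coordinates); the wrist camera has in their place "hand_eye" (4x4, takes a point from camera to tool coordinates, whose origin is the TCP and whose axes are the flange's). Camera axes: x right, y down, z forward; pixel columns grow to the right and rows downward; lengths in m; the calibration is good to about 2 mm. A picture is of the moment at which its call begins: read the wrist's pose just before it. camera_info takes no time and is no camera call.
- bot.job_done(): hands the job in; it is judged then, once.
Trained networks look in the newest picture that a camera, given by its name, has taken for a name from the list of things; names that differ only in an ending like _2 or _b are one class to them, and where a whole thing is asked for, a point or a joint stands for the part that bears it (a point fixed in the world has none). Each returns a list of dicts, best first, with "confidence" (0 to 1); they miss things now and then, are a little off and sometimes report something else, mostly with a low value. They report only what shows in the picture. A call takes as long as a camera call.
- bot.silhouettes(camera, target): "mask" (400x640 bool, what is visible of it) and "uv" ([column, row] in pixels, amid what is visible of it).
- bot.spot_point(camera, target): "uv" ([column, row] in pixels: a listed point, or the origin of a listed thing).
The state is a dict: "clock": time; "joint_pos": joint angles; "joint_vel": joint speeds; "tau": joint torques, N m; "eef_pos": TCP position; "tool_rot": TCP orientation; "ft_force": force on the tool from outside, world axes, zero at the start; "ft_torque": the same for the moment, N m; "grip_width": finger opening in m; "grasp_force": force on a finger pad.
Only numpy, scipy, OpenCV 4.12 (cv2) and the standard library are available. Lean on these libraries where they do the work, as an engineer would, in place of code of your own. Each camera call takes 0.05 s, during which the arm holds its last target. There are 200 camera calls.

TASK

Get the boot-sole grinder ready for its next boot: slide the carriage away from the stone, hard up to its stop. Then squeeze the guard gate's two catches with the fingers, first the one nearer the hinge, which stays in, then the one at the free end, and keep that one squeezed as you swing the gate out past its detent until it stands wide open, about square to where it was shut. The gate pulls back, so finish while still holding it wide open; leave the things lying about where they are.

Things in the scene. Friction and masses are not known exactly. Their poses are not given: they have to be found in the camera images.
- machine: boot-sole grinder bolted to the bench: grey base plate 330 x 330 mm, 25 mm thick, with a motor and stone at its far end. Its position and yaw vary. Origin at bench level; the plate reaches from -140 to +190 mm along its x, and -170 to +160 mm along its y. x runs from the end nearer the robot (carriage stop) to the stone; y points towards the gate's side; z up. All local offsets given below are along these axes
- carriage (a joint): boot carriage on two rods, sliding along the machine's -x (away from the stone, towards the robot's end); metres, starts between 0 and 0.045 and reads 0.10 hard against its stop block. It drags with about 2.5 N and stays where it is left
- carriage_grip (a point): middle of the carriage's upright black grip block, the part to pinch: block 22 mm along the machine's x, 30 mm along y, from 108 to 156 mm above the bench, standing on a thin stem; this point is 137 mm above the bench. Nothing else within 60 mm of it stands higher than 100 mm
- gate (a joint): guard gate, hinge angle in rad about the vertical, 0 shut to 1.75 at its open stop; it opens counter-clockwise seen from above, so its free end swings out to the machine's +y. A soft spring pulls it shut (0.1 N m shut, 0.27 N m wide open). A ball detent at about 0.6 rad takes up to about 1 N m to pass (5 to 8 N at the outer catch in all) and, let go beyond it, the gate falls back and rests there, about 0.7 rad open; its swing is damped
- gate_hinge (a point): point on the gate's hinge axis, 149 mm above the bench; machine-local offset x -100, y +90 mm. The shut gate runs from here 180 mm along the machine's x
- gate_leaf: the gate with all it carries: clear panel in a steel frame, 180 mm long, 14 mm thick, from 50 to 125 mm above the bench, catches on its top edge. Origin on the hinge axis at its lower edge, x along the gate to its free end, y the gate's outer face (opening direction). Two bolts at the free end hold it shut in a fixed post until both catches are in
- catch_a_mid (a point): the first catch, nearer the hinge (65 mm from the hinge axis): in the gate's mid-plane, 149 mm above the bench, between the catch's two upright tabs. Each tab is 24 mm along the gate, 8 mm thick and stands from 125 to 170 mm above the bench. The fixed steel tab's outer face is 16 mm from the mid-plane on the gate's inner side; the black moving tab's outer face is 28 mm from it on the outer side (44 mm overall), and 16 mm when squeezed fully (32 mm overall)
- catch_a (a joint): travel of the first catch's moving tab towards the fixed one, m: 0 out (locked), 0.012 fully squeezed; needs about 5 N, and stays in once squeezed
- tab_a: fixed steel tab of the first catch (24 x 8 x 45 mm, on the gate's inner side); its origin is on the gate's mid-plane at the top edge, 125 mm above the bench
- catch_b_mid (a point): the second catch, at the gate's free end (150 mm from the hinge axis): same size, heights and layout as the first. This point is in the gate's mid-plane, 149 mm above the bench
- catch_b (a joint): travel of the second catch's moving tab, m: 0 out (locked), 0.012 fully squeezed; spring-loaded, 3 to 8 N, and it springs back when let go, so it must be kept squeezed while the gate starts to move (its bolt is clear from about 0.010)
- tab_b: fixed steel tab of the second catch, as tab_a
- gauge: bystander: small stepped steel gauge block, 40 x 25 x 24 mm, lying on the machine's base plate; origin at the centre of its underside
- wrench: bystander: flat steel wrench lying on the bench beside the machine, under the sweep of the gate (which passes over it); origin at its underside
- wax_block: bystander: pale block of ski wax, 110 x 50 x 25 mm; origin under its centre
- jar: bystander: closed jar, diameter 68 mm, 85 mm high; origin under its centre
- tape_roll: bystander: grey roll of tape lying flat, outer diameter 90 mm, 25 mm high; origin under its centre
- toe_piece: bystander: black ski-binding toe piece on a steel plate, 110 x 60 mm, 47 mm high; origin under its centre
- screw_tray: bystander: open steel tray with one divider, 120 x 90 x 30 mm; origin under its centre

How it is judged:
By the outcome, as a careful person would: the job done as asked, in the order asked, and still so for the second after the job is handed in, while the arm keeps its last pose, push and grip.
It also fails if it takes over 61 s, if anything falls off the work surface, if the arm or the gripper's body presses on something with over 40 N, if the wrist force passes 120 N, or if a joint passes its speed limit or range.

## Working session

There is one attempt and no reset: what is moved stays moved. The work goes in short steps, Python scripts to look and compute and a shell command to move; the robot and the scene stay as the last step left them, time stands still between calls to the robot, and variables do not carry over. Pictures are saved under pics/ and viewed, at most 10 in all, crops included, and the job is handed in when it is done.

```bash
mkdir -p pics; ls
cat > h.py <<'E'
import numpy as np, cv2
from workcell import bot
from scipy.spatial.transform import Rotation as R
def ray(cam, uv, obs=None):
    i=bot.camera_info(cam); K=np.array(i["intrinsics"]); D=np.array(i["distortion"])
    n=cv2.undistortPoints(np.array([[uv]],float),K,D)[0,0]; d=np.array([n[0],n[1],1.])
    if cam=="wrist":
        T=np.array(i["hand_eye"]); r=R.from_quat(obs["tool_rot"]).as_matrix()
        return r@T[:3,3]+np.array(obs["eef_pos"]), r@T[:3,:3]@d
    T=np.linalg.inv(np.array(i["camera_from_world"])); return T[:3,3], T[:3,:3]@d
def atz(cam,uv,z,obs=None):
    o,d=ray(cam,uv,obs); return o+d*(z-o[2])/d[2]
E
python3 - <<'E'
from h import *
o=bot.get_obs(); print(o["clock"],o["eef_pos"],o["tool_rot"],o["grip_width"])
for c in ["top","side"]:
    im=bot.camera(c); cv2.imwrite(f"pics/{c}0.png",im)
    for n,z in [("machine",0),("carriage_grip",.137),("gate_hinge",.149),("catch_a_mid",.149),("catch_b_mid",.149),("tab_a",.125),("gate_leaf",.05)]:
        for r in bot.spot_point(c,n)[:2]:
            print(c,n,round(r["confidence"],2),np.round(r["uv"],1),np.round(atz(c,r["uv"],z),4))
E
```

```text
pics
0.0 [ 0.15606212 -0.47441517  0.25240937] [ 9.87400179e-01  1.58239755e-01 -1.68768888e-04 -1.01889156e-03] 0.08558780478346785
top machine 0.7 [297.7 193.8] [0.5721 0.0356 0.    ]
top carriage_grip 0.67 [303.6 173.2] [0.6068 0.0196 0.137 ]
top gate_hinge 0.58 [255.8 215.3] [0.491  0.1387 0.149 ]
top catch_a_mid 0.82 [262.8 188.3] [0.5615 0.1237 0.149 ]
top catch_a_mid 0.48 [265.7 160.1] [0.6361 0.1192 0.149 ]
top catch_b_mid 0.86 [265.6 158.8] [0.6395 0.1196 0.149 ]
top tab_a 0.69 [253.1 214.1] [0.4962 0.1487 0.125 ]
top tab_a 0.52 [267.4 193.6] [0.5515 0.1135 0.125 ]
top gate_leaf 0.7 [264.2 216.3] [0.4981 0.1267 0.05  ]
side machine 0.73 [305.8 228.6] [0.5785 0.0384 0.    ]
side machine 0.64 [302.4 227.1] [0.5914 0.0353 0.    ]
side carriage_grip 0.25 [324.8 244.5] [0.4826 0.1756 0.137 ]
side gate_hinge 0.87 [325.  228.7] [0.494  0.1286 0.149 ]
side catch_a_mid 0.73 [306.5 226.5] [0.5492 0.1353 0.149 ]
side catch_a_mid 0.68 [382.6 155.9] [ 0.3758 -0.2261  0.149 ]
side tab_a 0.62 [279.1 218.9] [0.6435 0.1124 0.125 ]
side tab_a 0.61 [305.5 227.3] [0.5561 0.1219 0.125 ]
side gate_leaf 0.95 [323.5 248.1] [0.4946 0.1321 0.05  ]
```

View pics/top0.png

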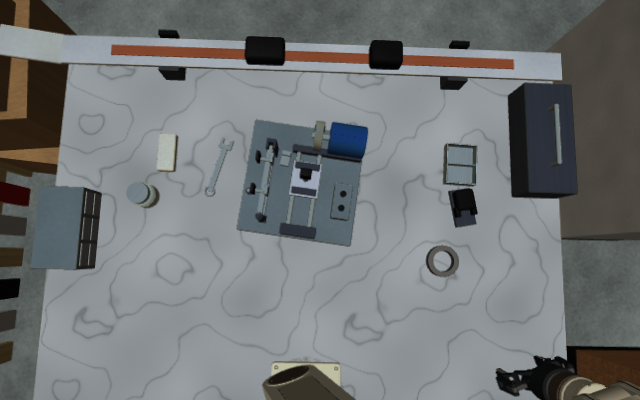

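View pics/side0.png

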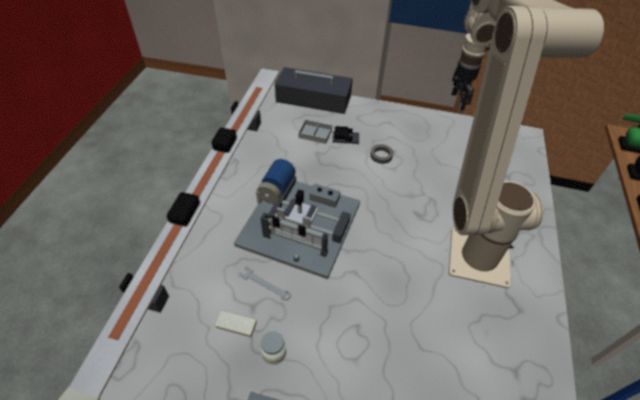

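Run:
```python
from h import *
# fit yaw/pos from top estimates + side
P={"h":[(-.1,.09),(.492,.134)],"a":[(-.035,.09),(.556,.128)],"b":[(.05,.09),(.6395,.1196)],"m":[(0,0),(.575,.037)]}
L=np.array([v[0] for v in P.values()]);W=np.array([v[1] for v in P.values()])
lc=L-L.mean(0);wc=W-W.mean(0)
yaw=np.arctan2((lc[:,0]*wc[:,1]-lc[:,1]*wc[:,0]).sum(),(lc*wc).sum())
Rm=np.array([[np.cos(yaw),-np.sin(yaw)],[np.sin(yaw),np.cos(yaw)]]);t=W.mean(0)-Rm@L.mean(0)
print(yaw,t,(W-(L@Rm.T+t)))
print("yaw machine x of tool y", R.from_quat(bot.get_obs()["tool_rot"]).as_matrix())
print((Rm.T@(np.array([.6068,.0196])-t)))
for c in ["top","side"]:
  i=bot.camera_info(c);print(c,np.linalg.inv(np.array(i["camera_from_world"]))[:3,3])
print(bot.camera_info("wrist")["hand_eye"])
```

```text
-0.12299157347544208 [0.57843346 0.0350529 ] [[ 0.00176979 -0.00264122]
 [ 0.00126079 -0.00066691]
 [ 0.00040288  0.00136104]
 [-0.00343346  0.0019471 ]]
yaw machine x of tool y [[ 9.49940987e-01  3.12429386e-01  2.64919942e-05]
 [ 3.12429387e-01 -9.49940985e-01 -4.83235026e-05]
 [ 1.00681488e-05  5.41813532e-05 -9.99999998e-01]]
[ 0.03004805 -0.01185612]
top [0.3941697  0.01742921 1.184087  ]
side [0.34884822 0.85890494 1.16561683]
[[ 7.67702568e-04 -9.45213483e-01 -3.26451961e-01  8.34045389e-02]
 [ 9.99999324e-01  4.40621466e-04  1.07587254e-03 -8.46698046e-04]
 [-8.73087487e-04 -3.26452566e-01  9.45213182e-01 -1.20934918e-01]
 [ 0.00000000e+00  0.00000000e+00  0.00000000e+00  1.00000000e+00]]
```

The top view shows the plate centred near (300,185). The gate runs along its left side, with the black catch tabs at about (250,188) and (258,157), and the grip block is at (306,174). The machine's yaw is about -0.12. The side view agrees: machine at about (303,225), gate on the near side, wrench clear of it.

I'll go above it first, turning the tool towards the machine's yaw.

```bash
python3 -m inch '[205,270,60,0,0,-0.44,100, 205,270,60,0,0,-0.44,100, 205,270,60,0,0,-0.44,100, 205,270,60,0,0,-0.44,100, 205,270,60,0,0,-0.44,100, 205,270,60,0,0,-0.44,100, 205,270,60,0,0,-0.44,100, 205,270,60,0,0,-0.44,100]'; python3 -c "
from h import *
print(np.round(bot.get_obs()['joint_pos'],3))"
```

```text
clock: 1.47
eef_pos: [0.3484, -0.2212, 0.31]
tool_rot: [0.998, -0.061, 0.0, 0.0]
ft_force: [1.6, 0.1, -0.5]
grip_width: 0.0852
grasp_force: 0.0
[-0.566  0.046 -0.078  1.446 -0.     2.699]
```

```bash
python3 -m inch '[215,275,20,0,0,1.0,100, 215,275,20,0,0,1.0,100, 215,275,20,0,0,1.0,100, 215,275,20,0,0,1.0,100, 215,275,20,0,0,1.0,100, 215,275,20,0,0,1.0,100, 215,275,20,0,0,1.0,100, 215,275,20,0,0,1.0,100]'; python3 -m inch '[0,0,0,0,0,1.0,100, 0,0,0,0,0,1.0,100, 0,0,0,0,0,1.0,100, 0,0,0,0,0,1.0,100, 0,0,0,0,0,1.0,100, 0,0,0,0,0,1.0,100, 0,0,0,0,0,1.0,100, 0,0,0,0,0,1.0,100]';python3 -m inch '[0,0,0,0,0,1.14,100, 0,0,0,0,0,1.14,100, 0,0,0,0,0,1.14,100, 0,0,0,0,0,1.14,100, 0,0,0,0,0,1.14,100, 0,0,0,0,0,1.14,100, 0,0,0,0,0,1.14,100, 0,0,0,0,0,1.14,100]'; python3 -m inch '[0,0,0,0,0,0.14,100, 0,0,0,0,0,0.14,100, 0,0,0,0,0,0.14,100]'
cat > look.py <<'E'
from h import *
import sys
def look(tag, names=("carriage_grip","catch_a_mid","catch_b_mid","gate_hinge")):
    o=bot.get_obs(); cv2.imwrite(f"pics/{tag}.png",bot.camera("wrist"))
    e=R.from_quat(o["tool_rot"]).as_euler("xyz"); print(o["clock"],np.round(o["eef_pos"],4),"tool x yaw",e[2],"j",np.round(o["joint_pos"],2))
    Z=dict(carriage_grip=.137,tab_a=.125,machine=0,gate_leaf=.05)
    for n in names:
        for r in bot.spot_point("wrist",n)[:2]:
            print(n,round(r["confidence"],2),np.round(r["uv"],1),np.round(atz("wrist",r["uv"],Z.get(n,.149),o),4))
if __name__=="__main__": look(*sys.argv[1:2])
E
python3 look.py w1
```

```text
clock: 2.13
eef_pos: [0.5535, 0.0413, 0.3286]
tool_rot: [0.904, 0.428, 0.0, 0.0]
ft_force: [0.9, -1.1, 0.2]
grip_width: 0.0855
grasp_force: 0.0
clock: 2.8
eef_pos: [0.5527, 0.0393, 0.3283]
tool_rot: [0.588, 0.809, -0.0, -0.0]
ft_force: [0.4, 0.4, 0.1]
grip_width: 0.0855
grasp_force: 0.0
clock: 3.47
eef_pos: [0.5526, 0.0393, 0.3283]
tool_rot: [0.128, 0.992, -0.0, -0.0]
ft_force: [0.1, -0.3, 0.2]
grip_width: 0.085
grasp_force: 0.0
clock: 3.72
eef_pos: [0.5526, 0.0392, 0.3283]
tool_rot: [0.063, 0.998, -0.0, -0.0]
ft_force: [0.2, -0.0, -0.2]
grip_width: 0.0854
grasp_force: 0.0
3.7167 [0.5526 0.0392 0.3283] tool x yaw 3.0154064648202508 j [ 0.07  0.34  0.33  1.56 -0.    0.2 ]
carriage_grip 0.72 [309.3 225.8] [0.6038 0.0183 0.137 ]
catch_a_mid 0.73 [404.3 176.8] [0.5546 0.1286 0.149 ]
catch_b_mid 0.8 [398.2 248.6] [0.6404 0.1187 0.149 ]
catch_b_mid 0.31 [27.1 85.4] [ 0.4127 -0.2399  0.149 ]
gate_hinge 0.86 [411.1 115.9] [0.4923 0.1376 0.149 ]
gate_hinge 0.58 [308.3 230.2] [0.6038 0.0176 0.149 ]
```

View pics/w1.png

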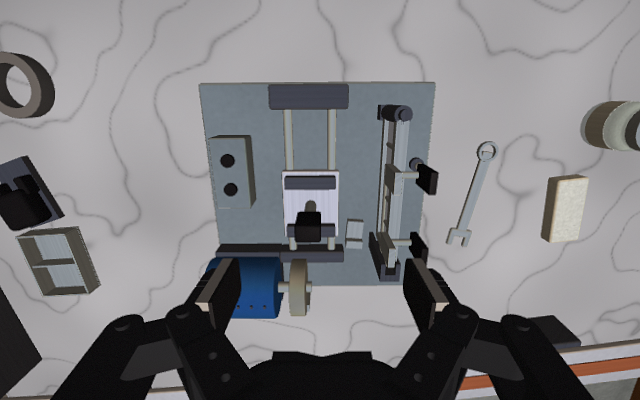

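The wrist view confirms the grip block at (309,225). Catch a is at (404,177), catch b at (398,249) and the hinge at (411,116), which fits the 65 and 150 mm spacing. Next I'll go down on the grip and pinch it.

```bash
python3 -m inch '[26,-11,0,0,0,0,100, 52,-21,-20,0,0,0,100, 52,-21,-60,0,0,0,100, 52,-21,-100,0,0,0,100, 52,-21,-140,0,0,0,100, 52,-21,-170,0,0,0,100, 52,-21,-188,0,0,0,100, 52,-21,-188,0,0,0,100]'; python3 -m inch '[0,0,0,0,0,0,10, 0,0,0,0,0,0,10, 0,0,0,0,0,0,10, 0,0,0,0,0,0,10, 0,0,0,0,0,0,10, 0,0,0,0,0,0,10, 0,0,0,0,0,0,10, 0,0,0,0,0,0,10]'
```

```text
clock: 4.63
eef_pos: [0.601, 0.0181, 0.1348]
tool_rot: [0.062, 0.998, -0.0, -0.005]
ft_force: [-0.3, 0.3, -1.0]
grip_width: 0.0855
grasp_force: 0.0
clock: 5.3
eef_pos: [0.6058, 0.0162, 0.143]
tool_rot: [0.062, 0.998, -0.002, 0.002]
ft_force: [-0.6, -5.0, 5.0]
grip_width: 0.0294
grasp_force: 63.0
```

```bash
python3 -m inch '[-10,1,0,0,0,0,10, -20,2.5,0,0,0,0,10, -30,4,0,0,0,0,10, -40,5,0,0,0,0,10, -50,6,0,0,0,0,10, -50,6,0,0,0,0,10]'; python3 -m inch '[-5,0.6,0,0,0,0,10, -10,1.3,0,0,0,0,10, -15,2,0,0,0,0,10, -15,2,0,0,0,0,10]'; python3 -m inch '[-3,0.4,0,0,0,0,10, -6,0.8,0,0,0,0,10, -6,0.8,0,0,0,0,10]'
```

```text
clock: 5.8
eef_pos: [0.5544, 0.0225, 0.1429]
tool_rot: [0.062, 0.998, -0.002, 0.002]
ft_force: [-3.4, -5.4, 5.5]
grip_width: 0.0294
grasp_force: 63.3
clock: 6.13
eef_pos: [0.5406, 0.0241, 0.1429]
tool_rot: [0.063, 0.998, -0.002, 0.002]
ft_force: [-1.5, -6.6, 5.6]
grip_width: 0.0296
grasp_force: 63.2
clock: 6.38
eef_pos: [0.5351, 0.0248, 0.1429]
tool_rot: [0.063, 0.998, -0.002, 0.003]
ft_force: [0.4, -7.2, 5.3]
grip_width: 0.0292
grasp_force: 63.2
```

```bash
python3 -m inch '[-5,0.6,0,0,0,0,10, -9,1.1,0,0,0,0,10, -9,1.1,0,0,0,0,10]'; python3 -m inch '[-4,0.5,0,0,0,0,10, -7,0.9,0,0,0,0,10, -7,0.9,0,0,0,0,10]'
```

```text
clock: 6.63
eef_pos: [0.5259, 0.0259, 0.1429]
tool_rot: [0.063, 0.998, -0.002, 0.003]
ft_force: [0.1, -6.3, 5.0]
grip_width: 0.0295
grasp_force: 63.2
clock: 6.88
eef_pos: [0.5238, 0.0262, 0.1429]
tool_rot: [0.063, 0.998, -0.003, 0.007]
ft_force: [12.9, -10.0, -5.2]
grip_width: 0.0293
grasp_force: 61.8
```

```bash
python3 -m inch '[-3,0.4,0,0,0,0,10, -3,0.4,0,0,0,0,10, -3,0.4,0,0,0,0,10, -3,0.4,0,0,0,0,10]'; python3 -m inch '[6,-0.8,0,0,0,0,10, 6,-0.8,0,0,0,0,60, 6,-0.8,0,0,0,0,100, 6,-0.8,0,0,0,0,100, 6,-0.8,0,0,0,0,100, 6,-0.8,0,0,0,0,100]'
```

```text
clock: 7.22
eef_pos: [0.5238, 0.0262, 0.143]
tool_rot: [0.063, 0.998, -0.003, 0.01]
ft_force: [20.6, -11.2, -10.2]
grip_width: 0.0292
grasp_force: 61.6
clock: 7.72
eef_pos: [0.5203, 0.029, 0.1405]
tool_rot: [0.062, 0.998, 0.0, -0.0]
ft_force: [0.3, -0.2, -0.4]
grip_width: 0.0849
grasp_force: 0.0
```

Carriage is hard against its stop: 20 N of push and no more movement. Now I'll hover over catch a.

```bash
python3 -m inch '[0,0,40,0,0,0,100, 0,0,80,0,0,0,100, 5,15,110,0,0,0,100, 18,50,110,0,0,0,100, 30,85,110,0,0,0,100, 36,99,110,0,0,0,100, 36,99,110,0,0,0,100, 36,99,110,0,0,0,100]'; python3 look.py w2; python3 -c "
from h import *
bot.camera('top')
for n in ['carriage_grip','catch_a_mid','catch_b_mid']:
  for r in bot.spot_point('top',n)[:1]: print(n,r['confidence'],atz('top',r['uv'],.149 if 'catch' in n else .137))
"
```

```text
clock: 8.38
eef_pos: [0.5563, 0.1286, 0.2499]
tool_rot: [0.061, 0.998, -0.0, -0.001]
ft_force: [-0.2, 0.5, -1.2]
grip_width: 0.0855
grasp_force: 0.0
8.3833 [0.5563 0.1286 0.2499] tool x yaw 3.0200763729105753 j [ 0.23  0.39  0.2   1.38 -0.    0.35]
carriage_grip 0.81 [199.4 185.2] [0.5252 0.0282 0.137 ]
carriage_grip 0.17 [323.9 208.9] [0.559  0.1304 0.137 ]
catch_a_mid 0.71 [320.6 211.4] [0.5564 0.1279 0.149 ]
catch_b_mid 0.65 [320.7 297.7] [0.6411 0.1176 0.149 ]
carriage_grip 0.86 [0.52572204 0.03320676 0.137     ]
catch_a_mid 0.74 [ 0.38724095 -0.33419475  0.149     ]
catch_b_mid 0.59 [0.63825759 0.11724699 0.149     ]
```

View pics/w2.png

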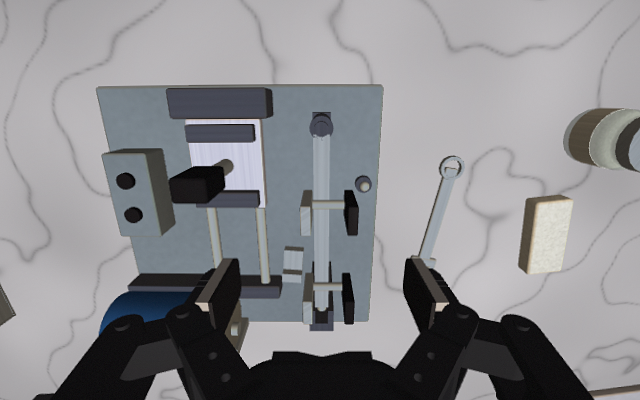

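The wrist view shows catch a between its tabs at (320,211) and catch b at (320,298). The carriage sits against the stop block at (220,105). I'll lower onto catch a and squeeze it.

```bash
python3 -m inch '[0,0,-20,0,0,0,82, 0,0,-40,0,0,0,82, 0,0,-60,0,0,0,82, 0,0,-80,0,0,0,82, 0,0,-95,0,0,0,82, 0,0,-95,0,0,0,82]'; python3 -m inch '[0,0,0,0,0,0,30, 0,0,0,0,0,0,30, 0,0,0,0,0,0,30, 0,0,0,0,0,0,30, 0,0,0,0,0,0,30, 0,0,0,0,0,0,30, 0,0,0,0,0,0,30, 0,0,0,0,0,0,30]'
```

```text
clock: 9.33
eef_pos: [0.5543, 0.1269, 0.1518]
tool_rot: [0.062, 0.998, -0.001, -0.003]
ft_force: [-0.6, -0.6, -1.0]
grip_width: 0.0697
grasp_force: 0.0
clock: 10.0
eef_pos: [0.5576, 0.1277, 0.1584]
tool_rot: [0.062, 0.998, 0.001, 0.002]
ft_force: [-3.2, -3.3, 5.8]
grip_width: 0.0304
grasp_force: 59.7
```

```bash
python3 -m inch '[0,0,0,0,0,0,82, 0,0,0,0,0,0,82, 0,0,0,0,0,0,82, 0,0,0,0,0,0,82, 0,0,20,0,0,0,82, 0,0,50,0,0,0,82, 0,0,70,0,0,0,82, 0,0,70,0,0,0,82]'; python3 -m inch '[30,-3.5,0,0,0,0,82, 60,-7,0,0,0,0,82, 84,-10,0,0,0,0,82, 84,-10,0,0,0,0,82, 84,-10,0,0,0,0,82, 84,-10,0,0,0,0,82]'; python3 look.py w3
```

```text
clock: 10.67
eef_pos: [0.5593, 0.1283, 0.2305]
tool_rot: [0.062, 0.998, 0.001, 0.004]
ft_force: [1.2, -0.1, 0.1]
grip_width: 0.07
grasp_force: 0.0
clock: 11.17
eef_pos: [0.6399, 0.1176, 0.2243]
tool_rot: [0.062, 0.998, -0.0, -0.001]
ft_force: [0.0, -0.2, 0.7]
grip_width: 0.0702
grasp_force: 0.0
11.1667 [0.6399 0.1176 0.2243] tool x yaw 3.01783310476658 j [0.18 0.56 0.41 1.42 0.   0.31]
carriage_grip 0.89 [162.7  75.8] [0.5248 0.0242 0.137 ]
catch_a_mid 0.7 [320.7 102.6] [0.5555 0.1277 0.149 ]
catch_b_mid 0.56 [320.7 225.5] [0.6413 0.117  0.149 ]
gate_hinge 0.15 [319.6  28.8] [0.5133 0.1323 0.149 ]
```

View pics/w3.png

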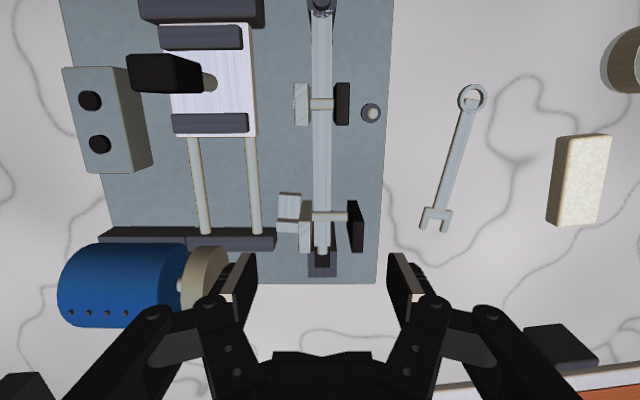

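Catch a's tabs are now even about the gate at (300,103) and (342,103), so it is in. Catch b at (321,226) is still out, and the carriage is still at its stop. Next I'll go down and squeeze b.

```bash
python3 -m inch '[1,0,-20,0,0,0,82, 1,0,-40,0,0,0,82, 1,0,-55,0,0,0,82, 1,0,-70,0,0,0,82, 1,0,-70,0,0,0,82]'; python3 -m inch '[0,0,0,0,0,0,30, 0,0,0,0,0,0,30, 0,0,0,0,0,0,30, 0,0,0,0,0,0,30, 0,0,0,0,0,0,30, 0,0,0,0,0,0,30, 0,0,0,0,0,0,30, 0,0,0,0,0,0,30]'
python3 - <<'E'
import numpy as np
# arc shifts (mm) of catch b about the hinge from gate angle g0 with yaw -0.126
a=lambda g: 150*np.array([np.cos(g-.126),np.sin(g-.126)])
for g in np.arange(0,1.66,.1): print(round(g,2), np.round(a(g)-a(0),1))
E
```

```text
clock: 11.83
eef_pos: [0.6392, 0.1174, 0.1521]
tool_rot: [0.062, 0.998, -0.001, -0.003]
ft_force: [-0.7, -1.2, -2.2]
grip_width: 0.0701
grasp_force: 0.0
clock: 12.5
eef_pos: [0.6423, 0.1179, 0.1587]
tool_rot: [0.062, 0.998, 0.001, 0.002]
ft_force: [-2.7, -2.5, 4.9]
grip_width: 0.0305
grasp_force: 59.6
0.0 [0. 0.]
0.1 [ 1.1 15. ]
0.2 [ 0.8 29.9]
0.3 [-1.1 44.8]
0.4 [-4.4 59.4]
0.5 [-9.2 73.7]
0.6 [-15.3  87.3]
0.7 [-22.9 100.3]
0.8 [-31.6 112.5]
0.9 [-41.5 123.7]
1.0 [-52.5 133.9]
1.1 [-64.5 142.9]
1.2 [-77.3 150.7]
1.3 [-90.8 157.2]
1.4 [-104.9  162.3]
1.5 [-119.5  166. ]
1.6 [-134.3  168.1]
```

```bash
python3 -m inch '[0.7,7.5,0,0,0,0.05,30, 1.1,15,0,0,0,0.1,30, 1.1,22.5,0,0,0,0.15,30, 0.8,29.9,0,0,0,0.2,30, 0,37.4,0,0,0,0.25,30, -1.1,44.8,0,0,0,0.3,30, -2.6,52.1,0,0,0,0.35,30, -4.4,59.4,0,0,0,0.4,30]'
```

```text
clock: 13.17
eef_pos: [0.6375, 0.1773, 0.1587]
tool_rot: [-0.139, 0.99, 0.001, 0.001]
ft_force: [-3.6, -3.8, 6.2]
grip_width: 0.0303
grasp_force: 61.0
```

```bash
python3 -m inch '[-2.3,7.2,0,0,0,0.05,30, -4.8,14.3,0,0,0,0.1,30, -7.7,21.2,0,0,0,0.15,30, -10.9,27.9,0,0,0,0.2,30, -14.6,34.5,0,0,0,0.25,30, -18.5,40.9,0,0,0,0.3,30, -22.7,47.1,0,0,0,0.35,30, -27.2,53.1,0,0,0,0.4,30]'
```

```text
clock: 13.83
eef_pos: [0.6101, 0.2301, 0.1586]
tool_rot: [-0.332, 0.943, 0.001, 0.001]
ft_force: [-3.2, -4.2, 6.9]
grip_width: 0.0308
grasp_force: 62.0
```

```bash
python3 -m inch '[-4.8,5.7,0,0,0,0.05,30, -9.9,11.2,0,0,0,0.1,30, -15.3,16.4,0,0,0,0.15,30, -20.9,21.4,0,0,0,0.2,30, -26.8,26,0,0,0,0.25,30, -32.9,30.4,0,0,0,0.3,30, -39.2,34.4,0,0,0,0.35,30, -45.7,38.2,0,0,0,0.4,30]'; python3 -m inch '[-6.7,3.4,0,0,0,0.05,30, -13.5,6.5,0,0,0,0.1,30, -20.5,9.2,0,0,0,0.15,30, -27.6,11.6,0,0,0,0.2,30, -34.9,13.6,0,0,0,0.25,30, -42.2,15.3,0,0,0,0.3,30, -49.6,16.5,0,0,0,0.35,30, -57,17.4,0,0,0,0.4,30]'; python3 look.py w4
python3 - <<'E'
from h import *
cv2.imwrite("pics/top1.png",bot.camera("top")[80:280,120:440].repeat(2,0).repeat(2,1))
E
```

```text
clock: 14.5
eef_pos: [0.5644, 0.2681, 0.1586]
tool_rot: [-0.513, 0.858, 0.0, 0.001]
ft_force: [-0.5, -5.3, 8.3]
grip_width: 0.0304
grasp_force: 63.0
clock: 15.17
eef_pos: [0.5076, 0.2854, 0.1586]
tool_rot: [-0.673, 0.74, -0.0, 0.001]
ft_force: [-0.5, -3.6, 8.3]
grip_width: 0.0303
grasp_force: 64.1
15.1667 [0.5076 0.2854 0.1586] tool x yaw -1.6648350041615212 j [ 0.51  0.45  0.06  1.18  0.   -0.96]
catch_a_mid 0.59 [322.4  98.4] [0.4984 0.2008 0.149 ]
catch_a_mid 0.38 [189.7 193.4] [0.5654 0.2373 0.149 ]
catch_b_mid 0.59 [321.  271.1] [0.507  0.2855 0.149 ]
```

View pics/w4.png

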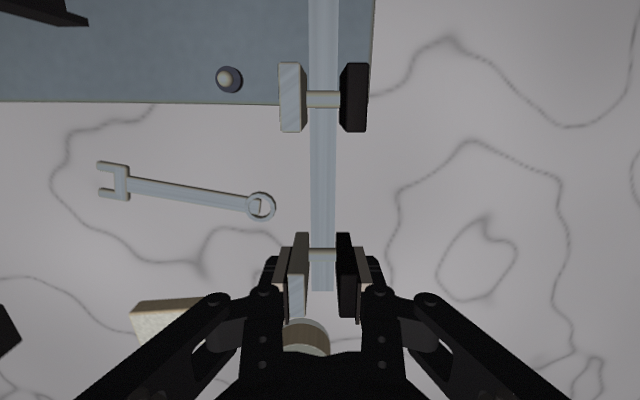

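View pics/top1.png

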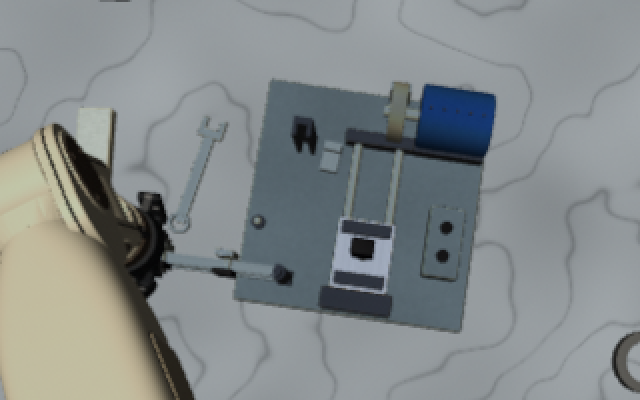

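The wrist view shows the gate end gripped at (321,271), with both catches squeezed evenly. The top view shows the gate square to the plate, the carriage on its stop, and the wrench and gauge where they were. I'll let it settle, then hand in.

```bash
python3 -m inch '[0,0,0,0,0,0,30, 0,0,0,0,0,0,30, 0,0,0,0,0,0,30, 0,0,0,0,0,0,30]'; python3 -c "
from workcell import bot
print(bot.job_done())"
```

```text
clock: 15.8
eef_pos: [0.5079, 0.2854, 0.1586]
tool_rot: [-0.672, 0.74, -0.0, 0.001]
ft_force: [-0.6, -3.4, 8.4]
grip_width: 0.0304
grasp_force: 63.7
the job is handed in; nothing more can be done
None
```

The job is handed in at 15.8 s: the carriage is hard against its stop, catch a is squeezed in, and the gate is held about 1.6 rad open with catch b still squeezed; no judging result came back.

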